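# Close and clamp the gel casting stand

## Robot

A 6-joint arm with a two-finger parallel gripper is mounted at the origin on the work surface. World frame = base frame: x ahead of the robot, y to its left, z up, the work surface at z = 0. Lengths are in m, angles in degrees, forces in N, time in s.
With the tool pointing down it reaches from about 0.35 to 0.875 m from the base axis. Payload 4.2 kg.
Tool frame: the origin (TCP) lies on the front face of the gripper's body, between the roots of the fingers; the fingertips stand finger_overhang ahead of it and the grasp point (between the pads) lies 51 mm ahead of it (finger_overhang is the distance from the TCP to the fingertips, in m); z points along the fingers, y is the line along which they close (so a half turn about z gives the same grasp; the last joint's range is limited). The gripper opens to 87 mm and grips with 3 to 60 N. Pads are 19 mm wide; open, the fingers measure 117 mm over their backs; the gripper's body (75 mm by 190 mm) begins 51 mm behind the grasp point.
Start: joints at [80.077, 22.042, 0.453, 0, -68.411, -14.817], TCP at [0.262, 0.568, 0.292] pointing down, gripper open.
Joint ranges: [-179.83, 179.83], [-69.29, 118.12], [-61.27, 80.66], [-181.25, 117.63], [-171.15, -9.14], [-177.46, 177.46]. Speed limits (degrees/s): [159.86, 159.86, 180, 180, 180, 180].

## Interface

Orientations are given as a 3x3 rotation matrix whose columns are the frame's x, y, z axes.
In Python, from station import sense, capture, camera_model, finish_job, finger_overhang gives the robot as it stands. The module is installed in compiled form; this text tells all that it offers.
- The arm moves only by the tool jog_arm, never from a script. Its argument "rows" is a list that holds one entry, the list of rows, each a list of 4 numbers: the shift along the tool's x, y, z in m, then the turn about the tool's z in rad. A call has 1 to 20 rows; each row shifts and turns the commanded pose from where the row before left it, along the tool's axes as they then stand; what a row does not reach is not made up. A row lasts 1/8 s, in which the tool goes at most 62.5 mm and 10.7 degrees, less where a joint would pass 70% of its speed; a pose out of reach is approached as far as the arm can. A call is refused whole if a number of a shift passes 0.0625 or a number of a turn 0.188, either way. A call with a gripper value outside its range is refused whole. "claw" is the opening, from 0 (shut) to 1 (fully open), set as the call begins (left out, the last holds). The fingers move at their own pace and stop on an object; the grip force is fixed at half the most. Time passes only in rows, so rows that do not move let the fingers close. It gives the time, the measured TCP pose, the force, the opening and the grip force at its end, in the units of the state.
- sense(): the state, without advancing time (a new reading comes with each control period).
- capture(name): name is "scene" or "top" or "wrist"; returns the picture (400x640x3 uint8, red, green, blue); there is no depth.
- camera_model(name): a dict with "fovy" (degrees; the focal length in pixels is half the picture's height over the tangent of half this angle, whatever the lens; pixels are square), "cx", "cy" (the principal point, pixels), "k1" (the pictures are not rectified: a ray, as slopes to the right and down, at radius r is drawn at 1 + k1 r^2 times it, then the intrinsics apply), "eye" and "rotation" of the camera in the world. Camera axes: x right, y down, z forward; pixel columns grow to the right and rows downward; lengths in m; the calibration is good to about 2 mm. A picture is of the moment at which its call begins: read the wrist's pose just before it. camera_model takes no time and is no camera call; for the wrist camera it gives the pose at the moment of the call.
- finish_job(): hands the job in; it is judged then, once.
The state is a dict: "time_s": time; "joints": joint angles; "joint_velocities": joint speeds; "effort": joint torques, N m; "tcp_pos": TCP position; "ee_rot": TCP orientation; "wrist_force": force on the tool from outside, world axes, zero at the start; "moment": the same for the moment, N m; "gripper_width": opening from 0.0 (shut) to 1.0 (fully open); "gripper_force": force on a finger pad.
Only numpy, scipy, OpenCV 4.12 (cv2) and the standard library are available. Lean on these libraries where they do the work, as an engineer would, in place of code of your own. Each camera call takes 0.05 s, during which the arm holds its last target. There are 200 camera calls.

## Task

Close the gel casting stand: free the clamp knob on its sliding gate, slide the gate along until the white tray is snug between the gate and the end dam at the other end, then turn the knob fully home to lock the gate there. Leave the other things on the bench where they are.

Things in the scene. Friction and masses are not known exactly. Their poses are not given: they have to be found in the camera images.
- caster: Gel casting stand, fixed: grey slotted bed 170 (x) by 370 (y) by 14 mm thick. Origin at bench level, z up, y along the bed to the end dam, a fixed aluminium wall across the +y end whose black rubber face is at y = +160 mm (top at z = 52 mm). Two rails 14 mm high stand on the bed along y, inner faces at x = +-57.5 mm; tray and gate lie between them, the gate at the -y end.
- gate (a joint): Gate position along the stand's +y (m), 0 to 0.170, growing towards the dam; gate centre at y = -145 mm + value. Aluminium block 110 (x) by 70 (y) mm, top 49 mm above the bench, rubber face towards the tray, knob in the middle of its top. 0.150 when tray touches dam and gate touches tray. About 2 N of friction when the clamp is free, held against 30 N or so when locked.
- gate_face (a point): Middle of the gate's rubber face towards the tray, 35 mm towards the dam from the knob axis and 32 mm above the bench; axes parallel to the stand's.
- knob (a joint): Angle of the clamp knob (rad), growing clockwise seen from above: 0 = fully free (stop), 1.4 = fully locked (stop); starts locked. It bites from about 0.8 on. Turning needs 0.12 N m, rising to about 0.16 where it bites; it stays where it is left. It rides on the gate and one grasp can turn it all the way.
- knob_grip (a point): Grip point on the clamp knob's vertical axis, 76 mm above the bench: black bar 66 mm long (point's y axis), 16 mm thick (x axis), from 58 to 88 mm above the bench, on a 36 mm round collar. At joint 0 the bar lies along the slide direction with the point's axes parallel to the stand's; locked, it lies nearly across. Taking the bar and moving it slides the gate.
- tray: Loose white gel tray on the bed between gate and dam: 110 (x) by 120 (y) mm, floor 5 mm thick, two side walls 5 mm thick and 30 mm high along y, open at both ends. Origin at the centre of its underside, y towards the dam. About 0.35 kg. Starts clear of both dam and gate. Home against the dam, its centre is at y = +100 mm in the stand's frame.
- tube_rack: Bystander: grey tube rack, 70 by 120 by 30 mm, beside the stand on its far side; origin under its centre.
- comb: Bystander: white gel comb lying flat, 120 mm long, 10 mm high, beside the stand on the robot's side; origin at bench level under its spine.
- bottle: Bystander: amber jar, 60 mm in diameter, 100 mm tall, beside the stand on its far side; origin under its centre.
- tip_box: Bystander: clear and grey pipette tip box, 85 by 120 by 63 mm, to the robot's right; origin under its centre.
- jar: Bystander: large white jar, 100 mm in diameter, 160 mm tall, to the robot's right; origin under its centre.
Not all that is in view belongs to the job. There is more than one size of the tray; the job needs the largest.

How it is judged (in metres and radians):
On the way, in this order (a step that is already met when the one before it is completed fails the run):
1. the clamp knob is turned free (below 0.6 rad) (value of joint knob below 0.6 rad), for 0.2 s.
2. the tray is home against the dam and the gate is against the tray (y of tray in the frame of caster above 0.0975 m and y of gate_face in the frame of tray above -0.0625 m), for 0.2 s.
At the end, for the whole second after the job is handed in: The tray lies flat and at rest, within 2.5 mm of touching the end dam, the gate stands still within 2.5 mm of touching the tray, and the clamp knob is locked (joint above 1.2 of 1.4 rad) (all of step 2 and value of joint knob above 1.2 rad and angle between tray's own z axis and vertical below 0.05 rad and linear speed of tray below 0.01 m/s and velocity of joint gate between -0.01 and 0.01 m/s).
It fails at once if another thing on the bench is moved by more than 30 mm (distance of any of tube_rack, comb, bottle, tip_box, jar from where it was at the start of the episode above 0.03 m).
It also fails if it takes over 45 s, if anything falls off the work surface, if the arm or the gripper's body presses on something with over 40 N, if the wrist force passes 120 N, or if a joint passes its speed limit or range.

## Working session

There is one attempt and no reset: what is moved stays moved. The work goes in short steps, Python scripts to look and compute and a tool call to move; the robot and the scene stay as the last step left them, time stands still between calls to the robot, and variables do not carry over. Pictures are saved under pics/ and viewed, at most 10 in all, crops included, and the job is handed in when it is done.

Besides the shell and the picture viewer there is one more tool, called after "Emit:" in YAML: its name, and indented under it one key for each argument. jog_arm: Moves the arm, as the interface text tells. Its arguments: {"type":"object","properties":{"rows":{"type":"array"},"claw":{"type":"number"}},"required":["rows"]}

```bash
mkdir -p pics
cat > h.py <<'E'
import numpy as np, cv2
from station import *
def ray(name,u,v,m=None):
    m=m or camera_model(name); f=200/np.tan(np.radians(m['fovy'])/2)
    d=np.array([(u-m['cx'])/f,(v-m['cy'])/f]); s=d.copy()
    for _ in range(20): s=d/(1+m['k1']*(s@s))
    return np.array(m['eye']),np.array(m['rotation'])@np.array([s[0],s[1],1])
def onz(name,u,v,z,m=None):
    e,d=ray(name,u,v,m); return e+d*(z-e[2])/d[2]
E
python3 - <<'E'
from h import *
s=sense();print(s['tcp_pos'],s['ee_rot'],s['time_s'],finger_overhang)
for n in('scene','top','wrist'):
    print(n,camera_model(n)); cv2.imwrite(f'pics/{n}0.png',capture(n)[:,:,::-1])
a=cv2.imread('pics/scene0.png');b=cv2.imread('pics/top0.png')
E
```

```text
[0.26135161 0.56722    0.29112785] [[ 9.08122205e-01 -4.18704364e-01 -8.46561007e-04]
 [-4.18705208e-01 -9.08119829e-01 -2.07966198e-03]
 [ 1.01984710e-04  2.24304672e-03 -9.99997479e-01]] 0.0 0.0697
scene {'fovy': 49.74295522461728, 'cx': 312.6237492898487, 'cy': 201.2976544101688, 'k1': -0.08174492910999151, 'eye': array([1.08963966, 0.32901907, 0.94633293]), 'rotation': array([[-0.58770984,  0.64796703, -0.48449549],
       [ 0.80903296,  0.47652724, -0.34407479],
       [ 0.00792618, -0.59418896, -0.80428643]])}
top {'fovy': 52.47361135806523, 'cx': 321.0926325266643, 'cy': 201.5246405293549, 'k1': -0.039054127025516853, 'eye': array([ 0.42663008, -0.06147609,  1.26210368]), 'rotation': array([[ 0.0135675 , -0.9921047 ,  0.12467635],
       [-0.99986194, -0.01226479,  0.01121039],
       [-0.00959275, -0.12481124, -0.99213413]])}
wrist {'fovy': 70.63140966919627, 'cx': 316.48928256845306, 'cy': 201.68200676753636, 'k1': -0.039955924806290344, 'eye': array([0.33750504, 0.53187196, 0.38392492]), 'rotation': array([[-0.41865784, -0.86542827, -0.27524448],
       [-0.90814011,  0.3998562 ,  0.12408285],
       [ 0.0026734 ,  0.30190881, -0.95333306]])}
```

View pics/top0.png

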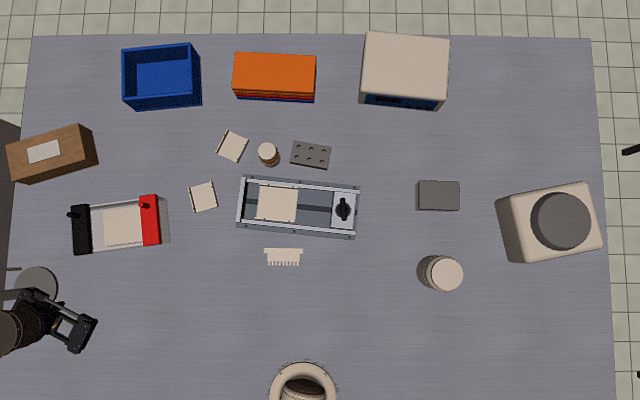

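View pics/scene0.png

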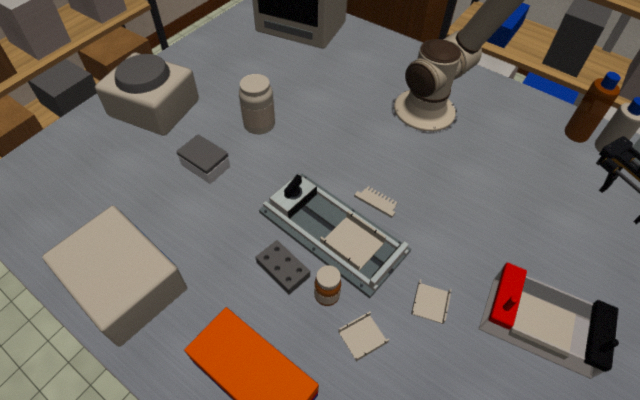

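The top view shows the stand at about (237–360, 175–238). The dam is at the left (242, 202), which is world +y, and the gate is at the right with its black knob bar across at (343, 210). The tray is at (277, 204).

Run:
```python
from h import *
b=cv2.imread('pics/top0.png')
cv2.imwrite('pics/c1.png',cv2.resize(b[165:250,225:370],None,fx=5.5,fy=5.5,interpolation=cv2.INTER_CUBIC))
g=b.max(2); m=(g<45).astype(np.uint8); m[:190]=0;m[230:]=0;m[:,:330]=0;m[:,358:]=0
ys,xs=np.nonzero(m); print(len(xs),xs.min(),xs.max(),ys.min(),ys.max())
c=cv2.minAreaRect(np.c_[xs,ys].astype(np.float32));print(c)
print(onz('top',*c[0],.085))
```

```text
194 330 355 191 229
((342.7923278808594, 210.66152954101562), (24.310806274414062, 36.59024429321289), 7.125016689300537)
[ 0.54849686 -0.11177846  0.085     ]
```

View pics/c1.png

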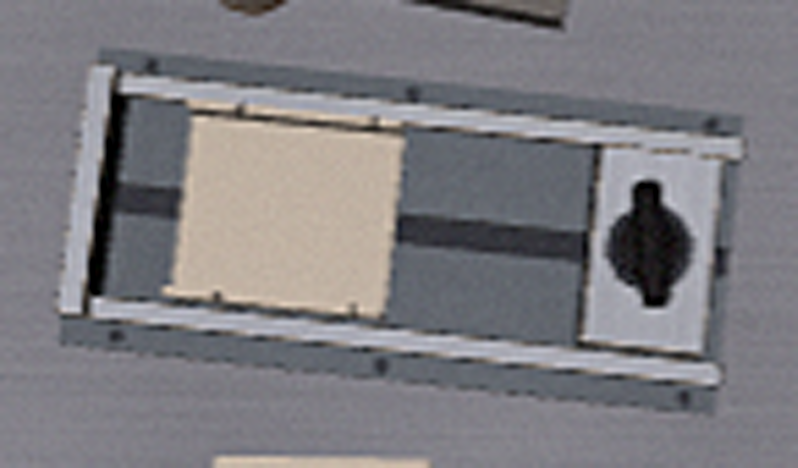

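The crop shows the bed corners at (100,47), (743,115), (716,412) and (60,345). The gate top corners are (600,145), (722,155), (702,355) and (580,340). The bar runs from (648,183) to (655,305), and the dam is on the left.

Run:
```python
from h import *
P=lambda x,y,z:onz('top',225+x/5.5,165+y/5.5,z)[:2]
bed=[P(*p,.014) for p in[(100,47),(743,115),(716,412),(60,345)]]
gate=[P(*p,.049) for p in[(600,145),(722,155),(702,355),(580,340)]]
bar=[P(*p,.086) for p in[(648,183),(655,305)]]
ang=lambda v:np.degrees(np.arctan2(v[1],v[0]))
print(np.round(bed,4),'ctr',np.mean(bed,0));y1=bed[0]-bed[1];y2=bed[3]-bed[2]
print(ang(y1),ang(y2),np.linalg.norm(y1),np.linalg.norm(y2))
print('x axis',ang(bed[0]-bed[3]),ang(bed[1]-bed[2]))
print('gate',np.mean(gate,0)); print('bar',np.mean(bar,0),ang(bar[0]-bar[1]),np.linalg.norm(bar[0]-bar[1]))
yd=(y1+y2)/np.linalg.norm(y1+y2);print('yd',yd,'gate from bed ctr',np.mean(bed,0)-.145*yd)
```

```text
[[ 0.6689  0.1983]
 [ 0.634  -0.1681]
 [ 0.4663 -0.1534]
 [ 0.4987  0.2145]] ctr [0.56697192 0.02282066]
84.54929493155018 84.96253282336707 0.3681164393427847 0.3693052506838548
x axis -5.422626310939295 -5.020838255115425
gate [ 0.5538512  -0.11504188]
bar [ 0.55232691 -0.11363249] 3.654386724817659 0.06505725144845464
yd [0.09139305 0.9958149 ] gate from bed ctr [ 0.55371993 -0.1215725 ]
```

Emit:
jog_arm:
  rows:
    - [[0.0344, 0.0311, 0.0025, 0], [0.0344, 0.0311, 0.0025, 0], [0.0344, 0.0311, 0.0025, 0], [0.0344, 0.0311, 0.0025, 0], [0.0344, 0.0311, 0.0025, 0], [0.0344, 0.0311, 0.0025, 0], [0.0344, 0.0311, 0.0025, 0], [0.0344, 0.0311, 0.0025, 0], [0.0344, 0.0311, 0.0025, 0], [0.0344, 0.0311, 0.0025, 0], [0.0344, 0.0311, 0.0025, 0], [0.0344, 0.0311, 0.0025, 0], [0.0344, 0.0311, 0.0025, 0], [0.0344, 0.0311, 0.0025, 0], [0.0344, 0.0311, 0.0025, 0], [0.0344, 0.0311, 0.0025, 0], [0, 0, 0, 0]]
  claw: 1

```text
time_s: 2.28
tcp_pos: [0.5535, -0.117, 0.2511]
ee_rot: [[0.906, -0.422, -0.002], [-0.422, -0.906, -0.0], [-0.001, 0.001, -1.0]]
wrist_force: [0.3, 0.6, -0.3]
gripper_width: 0.999
gripper_force: 0.0
```

Emit:
jog_arm:
  rows:
    - [[0, 0, 0, 0.175], [0, 0, 0, 0.175], [0, 0, 0, 0.175], [0, 0, 0, 0.175], [0, 0, 0, 0.175], [0, 0, 0, 0.175], [0, 0, 0, 0.175], [0, 0, 0, 0.175], [0, 0, 0, 0.175], [0, 0, 0, 0.175], [0, 0, 0, 0.175], [0, 0, 0, 0.175], [0, 0, 0, 0.175], [0, 0, 0, 0.175], [0, 0, 0, 0.18], [0, 0, 0, 0], [0, 0, 0, 0]]

```text
time_s: 4.4
tcp_pos: [0.553, -0.1142, 0.2523]
ee_rot: [[-0.997, -0.083, -0.0], [-0.083, 0.997, 0.0], [0.0, 0.0, -1.0]]
wrist_force: [0.9, -1.0, 0.7]
gripper_width: 0.999
gripper_force: 0.0
```

Run:
```python
from h import *
s=sense();print(s['tcp_pos'],s['ee_rot'],s['time_s'],s['joints'],s['wrist_force'])
print(camera_model('wrist'))
cv2.imwrite('pics/w1.png',capture('wrist')[:,:,::-1])
```

```text
[ 0.55296412 -0.1141532   0.25226497] [[-9.96560372e-01 -8.28697780e-02 -1.59869148e-04]
 [-8.28697900e-02  9.96560381e-01  7.01225752e-05]
 [ 1.53508216e-04  8.31297023e-05 -9.99999985e-01]] 4.4 [ 4.77424772e+00  1.80483616e+01 -1.16015417e+01 -5.48376313e-03
 -6.03588904e+01 -9.00179950e+01] [ 0.91186166 -1.03431272  0.69322577]
{'fovy': 70.63140966919627, 'cx': 316.48928256845306, 'cy': 201.68200676753636, 'k1': -0.039955924806290344, 'eye': array([ 0.47031455, -0.12174523,  0.34492879]), 'rotation': array([[-8.28853437e-02,  9.50402893e-01,  2.99773848e-01],
       [ 9.96559043e-01,  7.91391089e-02,  2.46389094e-02],
       [-3.06944423e-04,  3.00784543e-01, -9.53692070e-01]])}
```

View pics/w1.png

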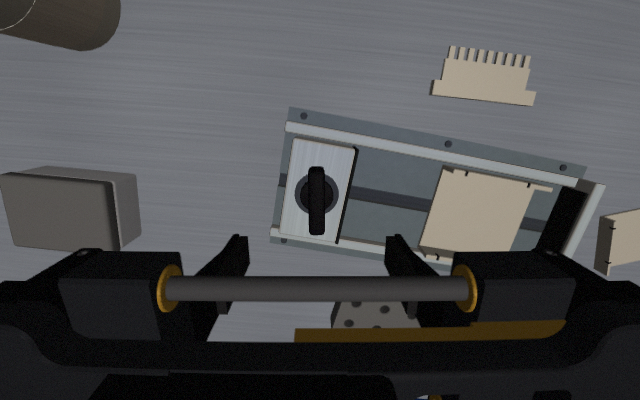

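The wrist view shows the knob bar upright at u≈317, from v≈167 to 235. The gate block spans (280–357, 135–243) and the tray is to the right at (480, 215).

Run:
```python
from h import *
m=camera_model('wrist')
b=cv2.imread('pics/w1.png').max(2)
for v in (175,190,205,220,230): 
    r=np.nonzero(b[v,296:340]<28)[0]+296; print(v,r.min(),r.max())
P=lambda u,v,z:onz('wrist',u,v,z,m)[:2]
print('bar far end top',P(317,234.5,.088),'near end top?',P(316,168,.088),P(316,178,.088),'near end bottom',P(316,168,.058))
g=[P(*p,.049) for p in[(294,138),(357,148),(338,243),(280,236)]]
print('gate',np.round(g,4),np.mean(g,0))
```

```text
175 308 324
190 301 331
205 304 329
220 309 324
230 309 339
bar far end top [ 0.58508667 -0.11192503] near end top? [ 0.51878333 -0.11835369] [ 0.52815833 -0.11758519] near end bottom [ 0.52443746 -0.1179501 ]
gate [[ 0.4969 -0.1429]
 [ 0.5016 -0.0771]
 [ 0.6112 -0.0854]
 [ 0.6079 -0.1525]] [ 0.55438688 -0.11447122]
```

Emit:
jog_arm:
  rows:
    - [[0, 0, 0.025, 0], [0, 0, 0.025, 0], [0, 0, 0.025, 0], [0, 0, 0.025, 0], [0, 0, 0.02, 0], [0, 0, 0, 0], [0, 0, 0, 0]]

```text
time_s: 5.32
tcp_pos: [0.5538, -0.1146, 0.1331]
ee_rot: [[-0.997, -0.081, 0.001], [-0.081, 0.997, -0.0], [-0.001, -0.0, -1.0]]
wrist_force: [0.2, -0.1, 0.7]
gripper_width: 0.998
gripper_force: 0.0
```

Emit:
jog_arm:
  rows:
    - [[0, 0, 0, 0], [0, 0, 0, 0], [0, 0, 0, 0], [0, 0, 0, 0], [0, 0, 0, 0], [0, 0, 0, 0], [0, 0, 0, 0], [0, 0, 0, 0]]
  claw: 0

```text
time_s: 6.32
tcp_pos: [0.5531, -0.1145, 0.1322]
ee_rot: [[-0.997, -0.08, -0.0], [-0.08, 0.997, 0.0], [0.0, 0.0, -1.0]]
wrist_force: [-0.3, 3.0, 1.3]
gripper_width: 0.179
gripper_force: 30.0
```

Emit:
jog_arm:
  rows:
    - [[0, 0, 0, -0.135], [0, 0, 0, -0.135], [0, 0, 0, -0.135], [0, 0, 0, -0.135], [0, 0, 0, -0.135], [0, 0, 0, -0.135], [0, 0, 0, -0.135], [0, 0, 0, -0.135], [0, 0, 0, -0.135], [0, 0, 0, -0.135], [0, 0, 0, 0], [0, 0, 0, 0]]

```text
time_s: 7.82
tcp_pos: [0.5538, -0.1148, 0.1323]
ee_rot: [[-0.142, -0.99, 0.002], [-0.99, 0.142, -0.0], [0.0, -0.002, -1.0]]
wrist_force: [3.9, -3.1, -2.7]
gripper_width: 0.182
gripper_force: 30.0
```

Run:
```python
from h import *
s=sense();R=s['ee_rot'];print(s['tcp_pos'],np.degrees(np.arctan2(R[1,0],R[0,0])),s['wrist_force'],s['moment'],s['joints'])
a=np.radians(84.75);d=np.array([np.cos(a),np.sin(a),0]);print('tool comps of +y stand',R.T@d)
cv2.imwrite('pics/w2.png',capture('wrist')[:,:,::-1])
```

```text
[ 0.55383751 -0.11479795  0.13225583] -98.16084325131715 [ 3.85214183 -3.0566137  -2.72902688] [-0.63088547 -0.95240935  0.11555184] [ 4.71063244e+00  2.57978847e+01 -1.95851131e+01  3.21840760e-02
 -4.45263302e+01 -1.28944013e+01]
tool comps of +y stand [-9.98709764e-01  5.07818285e-02 -1.14214905e-04]
```

View pics/w2.png

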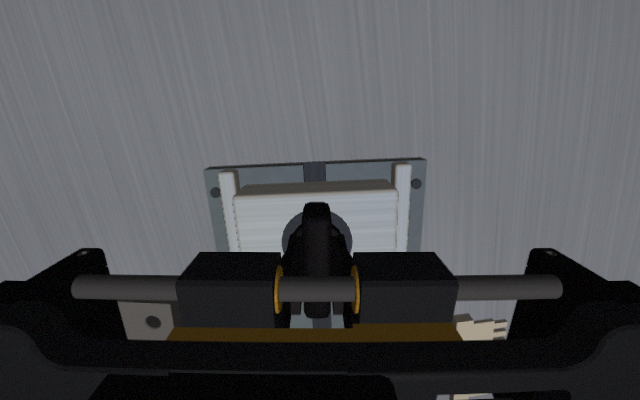

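The bar now lies along the slide direction, so the knob is free. Next I slide the gate towards the dam.

Emit:
jog_arm:
  rows:
    - [[-0.01, 0.0005, 0, 0], [-0.01, 0.0005, 0, 0], [-0.01, 0.0005, 0, 0], [-0.01, 0.0005, 0, 0], [-0.01, 0.0005, 0, 0], [-0.01, 0.0005, 0, 0], [-0.01, 0.0005, 0, 0], [-0.01, 0.0005, 0, 0], [-0.01, 0.0005, 0, 0], [-0.01, 0.0005, 0, 0], [-0.01, 0.0005, 0, 0], [-0.01, 0.0005, 0, 0], [-0.01, 0.0005, 0, 0], [0, 0, 0, 0], [0, 0, 0, 0]]

```text
time_s: 9.75
tcp_pos: [0.5664, 0.0162, 0.1323]
ee_rot: [[-0.141, -0.99, 0.004], [-0.99, 0.141, 0.002], [-0.002, -0.004, -1.0]]
wrist_force: [5.9, -0.1, -5.9]
gripper_width: 0.182
gripper_force: 30.0
```

Emit:
jog_arm:
  rows:
    - [[-0.003, 0, 0, 0], [-0.003, 0, 0, 0], [0, 0, 0, 0], [0, 0, 0, 0]]

```text
time_s: 10.25
tcp_pos: [0.5669, 0.0211, 0.1323]
ee_rot: [[-0.141, -0.99, 0.003], [-0.99, 0.141, 0.0], [-0.0, -0.003, -1.0]]
wrist_force: [5.9, -3.2, -5.6]
gripper_width: 0.181
gripper_force: 30.0
```

Emit:
jog_arm:
  rows:
    - [[-0.002, 0, 0, 0], [-0.002, 0, 0, 0], [0, 0, 0, 0], [0, 0, 0, 0]]

```text
time_s: 10.75
tcp_pos: [0.5673, 0.0249, 0.1323]
ee_rot: [[-0.141, -0.99, 0.002], [-0.99, 0.141, -0.0], [-0.0, -0.002, -1.0]]
wrist_force: [5.8, -4.1, -4.8]
gripper_width: 0.181
gripper_force: 30.0
```

Emit:
jog_arm:
  rows:
    - [[-0.002, 0, 0, 0], [-0.001, 0, 0, 0], [0, 0, 0, 0], [0, 0, 0, 0]]

```text
time_s: 11.25
tcp_pos: [0.5676, 0.0277, 0.1323]
ee_rot: [[-0.141, -0.99, 0.002], [-0.99, 0.141, -0.0], [0.0, -0.002, -1.0]]
wrist_force: [5.8, -4.9, -4.9]
gripper_width: 0.18
gripper_force: 30.0
```

Emit:
jog_arm:
  rows:
    - [[-0.001, 0, 0, 0], [-0.001, 0, 0, 0], [0, 0, 0, 0], [0, 0, 0, 0]]

```text
time_s: 11.75
tcp_pos: [0.5678, 0.0296, 0.1323]
ee_rot: [[-0.141, -0.99, 0.002], [-0.99, 0.141, -0.001], [0.0, -0.002, -1.0]]
wrist_force: [5.5, -5.6, -4.2]
gripper_width: 0.184
gripper_force: 30.0
```

Emit:
jog_arm:
  rows:
    - [[-0.001, 0, 0, 0], [-0.001, 0, 0, 0], [0, 0, 0, 0], [0, 0, 0, 0]]

```text
time_s: 12.25
tcp_pos: [0.568, 0.0307, 0.1322]
ee_rot: [[-0.141, -0.99, 0.001], [-0.99, 0.141, -0.002], [0.002, -0.001, -1.0]]
wrist_force: [5.1, -7.9, -5.7]
gripper_width: 0.182
gripper_force: 30.0
```

Run:
```python
from h import *
b=capture('top');cv2.imwrite('pics/t2.png',cv2.resize(b[165:250,225:370,::-1],None,fx=5.5,fy=5.5,interpolation=cv2.INTER_CUBIC))
```

```text
(no output)
```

View pics/t2.png

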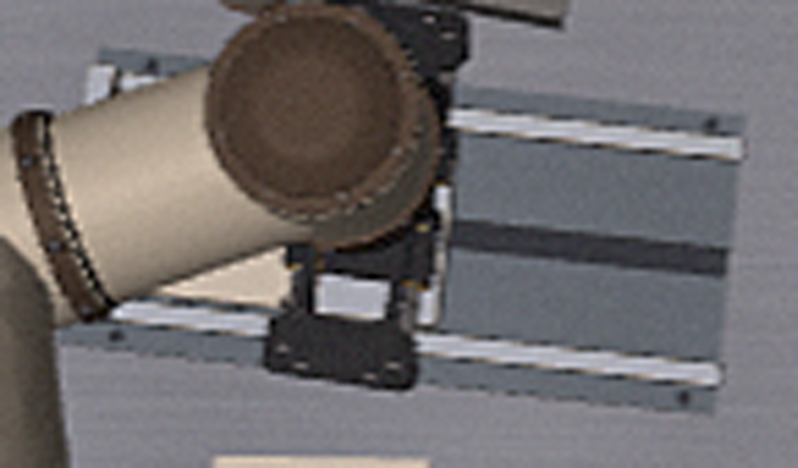

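The gripper hides the gap in this view, but the gate face is up against the tray and motion has started to stall. I'll press on in small steps.

Emit:
jog_arm:
  rows:
    - [[-0.001, 0, 0, 0], [-0.001, 0, 0, 0], [0, 0, 0, 0], [0, 0, 0, 0]]

```text
time_s: 12.8
tcp_pos: [0.568, 0.031, 0.1322]
ee_rot: [[-0.141, -0.99, -0.0], [-0.99, 0.141, -0.004], [0.004, -0.0, -1.0]]
wrist_force: [8.2, -13.9, -4.9]
gripper_width: 0.182
gripper_force: 30.0
```

Emit:
jog_arm:
  rows:
    - [[-0.001, 0, 0, 0], [-0.001, 0, 0, 0], [0, 0, 0, 0], [0, 0, 0, 0]]

```text
time_s: 13.3
tcp_pos: [0.5681, 0.0313, 0.1322]
ee_rot: [[-0.141, -0.99, -0.002], [-0.99, 0.141, -0.007], [0.007, 0.001, -1.0]]
wrist_force: [7.2, -21.8, -5.0]
gripper_width: 0.18
gripper_force: 30.0
```

Contact is firm at about 22 N. Now I turn the knob home.

Emit:
jog_arm:
  rows:
    - [[0, 0, 0, 0.135], [0, 0, 0, 0.135], [0, 0, 0, 0.135], [0, 0, 0, 0.135], [0, 0, 0, 0.135], [0, 0, 0, 0.135], [0, 0, 0, 0.135], [0, 0, 0, 0.135], [0, 0, 0, 0.135], [0, 0, 0, 0.135], [0, 0, 0, 0.04], [0, 0, 0, 0], [0, 0, 0, 0]]

```text
time_s: 14.92
tcp_pos: [0.5674, 0.0321, 0.1322]
ee_rot: [[-0.999, -0.041, -0.003], [-0.041, 0.999, -0.006], [0.004, -0.006, -1.0]]
wrist_force: [5.7, -18.3, -3.1]
gripper_width: 0.184
gripper_force: 30.0
```

Run:
```python
from h import *
s=sense();R=s['ee_rot'];print(s['tcp_pos'],np.degrees(np.arctan2(R[1,0],R[0,0])),s['wrist_force'],s['moment'])
```

```text
[0.56740143 0.03207131 0.13224434] -177.64668952253345 [  5.72929282 -18.30577253  -3.05719248] [-5.06726356 -1.91896393  0.56499796]
```

Emit:
jog_arm:
  rows:
    - [[0.0, -0.003, 0, 0], [0, 0, 0, 0], [0, 0, 0, 0]]

```text
time_s: 15.3
tcp_pos: [0.5674, 0.0316, 0.1322]
ee_rot: [[-0.999, -0.041, -0.002], [-0.041, 0.999, -0.003], [0.002, -0.003, -1.0]]
wrist_force: [1.7, -8.4, -1.4]
gripper_width: 0.184
gripper_force: 30.0
```

Emit:
jog_arm:
  rows:
    - [[0, 0, 0, 0], [0, 0, 0, 0], [0, 0, 0, 0], [0, 0, 0, 0], [0, 0, 0, 0], [0, 0, 0, 0]]
  claw: 1

```text
time_s: 16.05
tcp_pos: [0.568, 0.0328, 0.1323]
ee_rot: [[-0.999, -0.04, -0.0], [-0.04, 0.999, 0.0], [0.0, 0.0, -1.0]]
wrist_force: [0.3, -0.1, 0.3]
gripper_width: 0.78
gripper_force: 0.0
```

Emit:
jog_arm:
  rows:
    - [[0, 0, -0.03, 0], [0, 0, -0.03, 0], [0, 0, -0.03, 0], [0, 0, -0.03, 0], [0, 0, -0.03, 0], [0, 0, 0, 0], [0, 0, 0, 0]]

```text
time_s: 16.92
tcp_pos: [0.5675, 0.0327, 0.2815]
ee_rot: [[-0.999, -0.039, -0.001], [-0.039, 0.999, 0.0], [0.001, 0.0, -1.0]]
wrist_force: [-0.3, -0.1, -0.8]
gripper_width: 1.0
gripper_force: 0.0
```

Run:
```python
from h import *
s=sense();print(s['tcp_pos'],s['time_s'])
cv2.imwrite('pics/w3.png',capture('wrist')[:,:,::-1])
```

```text
[0.56752345 0.03273282 0.28145463] 16.925
```

View pics/w3.png

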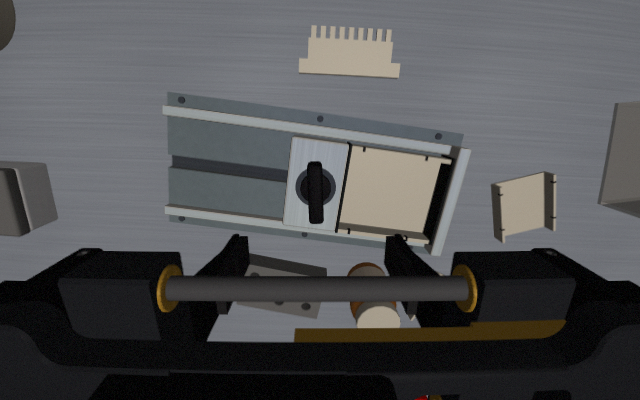

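The gate is against the tray and the tray reaches the dam's dark face. The bar runs from (313,163) to (317,222). I'll check the gaps numerically.

Run:
```python
from h import *
m=camera_model('wrist');P=lambda u,v,z:onz('wrist',u,v,z,m)[:2]
a=np.radians(84.75);d=np.array([np.cos(a),np.sin(a)])
k=np.array([0.5675,0.0325])
for n,p in dict(gatefront1=(350,144,.049),gatefront2=(337,232,.049),trayL=(339,218,.019),trayR_floor=(441,165,.019),trayR_floor2=(428,232,.019),damtop1=(457,160,.052),damtop2=(436,240,.052)).items():
    print(n,(P(*p)-k)@d)
b=cv2.imread('pics/w3.png').max(2); bb=(b[155:230,285:345]<30).astype(np.uint8)
e=[P(315,163,.06),P(317,222,.088)];v=e[0]-e[1];print('bar',np.mean(e,0),np.degrees(np.arctan2(*(-v)[::-1])))
for r in (165,172,178,208,214,220):
    x=np.nonzero(b[r,300:332]<30)[0]+300;print(r,x.min(),x.max())
x=P(312,172,.088),P(316.5,216,.088);print(np.degrees(np.arctan2(*(x[1]-x[0])[::-1])))
```

```text
gatefront1 0.03050612445676524
gatefront2 0.03232629360171056
trayL 0.03590794705339085
trayR_floor 0.1540444756266783
trayR_floor2 0.16036718709442327
damtop1 0.1557564953622172
damtop2 0.15727150199071674
bar [0.56749976 0.03123672] 4.4095740948844915
165 308 321
172 307 321
178 304 327
208 309 322
214 309 322
220 310 322
7.750653002094363
```

```bash
python3 -c "
from station import *
print(finish_job())"
```

```text
the job is handed in; nothing more can be done
None
```

I freed the knob, slid the gate until the tray was snug against the end dam, turned the knob back to its stop and handed the job in; the camera check agreed with this, but the hand-in returned no verdict.

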